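Putty knives back on the clip rail

TASK

The clip rail on the stained-glass bench holds only the medium putty knife, in its middle place. Take the narrow and the wide putty knife from the bench and press each one's handle fully down into an empty place until it clicks, so that the three knives sit in order of blade width, the narrowest on the robot's left and the widest on its right. All blades point away from the robot, and the medium knife stays in its place; the lead knife with the round blade does not belong on the rail.

Things in the scene. Friction and masses are not known exactly. Their poses are not given: they have to be found in the camera images.
- rail: Fixed clip rail: dark wooden base 100 x 280 x 10 mm (x, y, z) with two aluminium strips, tops at z = 15 mm, and three knife places at y = +90, 0, -90 mm. Origin on the bench under the base's middle; x away from the robot, y along the row to the robot's left, z up. Each place has a front and a rear steel spring clip at x = -34 and +34 mm, 12 mm long; the 56 mm between is free for fingers.
- place_left (a point): Left empty place (rail y = +90 mm): where the underside of the handle's middle rests when seated, 24 mm above the bench. Axes as the rail's. Clip jaws spread sideways (y): flared mouth about 40 mm wide at 64 mm above the bench, lips at 45 mm, 15 mm apart when shut, which close over the handle; pressing a 22 mm handle in takes about 15 N.
- place_right (a point): Right empty place (rail y = -90 mm): same point and same clips as in place_left.
- narrow: The narrow putty knife, 90 g: round wooden handle 110 mm long, 22 mm thick (it does not roll), steel blade 20 mm wide, 2 mm thick, 70 mm long past the handle. Origin on the handle's underside, midway along it, 11 mm below its axis; x along the handle to the blade, z up. Starts on the bench, blade roughly away from the robot.
- narrow_tip (a point): Middle of the narrow knife's blade edge, 125 mm ahead of the knife's origin and 11 mm above it.
- wide: The wide putty knife, 90 g: round wooden handle 110 mm long, 22 mm thick (it does not roll), steel blade 60 mm wide, 2 mm thick, 70 mm long past the handle. Origin on the handle's underside, midway along it, 11 mm below its axis; x along the handle to the blade, z up. Starts on the bench like the narrow one; a lead knife with the same handle but a round blade lies near.
- wide_tip (a point): Middle of the wide knife's blade edge, 125 mm ahead of the knife's origin and 11 mm above it.
- medium: The medium putty knife, 90 g: round wooden handle 110 mm long, 22 mm thick (it does not roll), steel blade 40 mm wide, 2 mm thick, 70 mm long past the handle. Origin on the handle's underside, midway along it, 11 mm below its axis; x along the handle to the blade, z up. Already clicked into the rail's middle place, where it stays.
- medium_tip (a point): Middle of the medium knife's blade edge, 125 mm ahead of the knife's origin and 11 mm above it.
There are look-alikes about, which are no part of the job. Leave any blue look-alike of the wide alone.

How it is judged:
By the outcome, as a careful person would: the job done as asked, in the order asked, and still so for the second after the job is handed in, with the robot touching nothing.
It also fails if it takes over 51 s, if anything falls off the work surface, if the arm or the gripper's body presses on something with over 40 N, if the wrist force passes 120 N, or if a joint passes its speed limit or range.

ROBOT

A 6-joint arm with a two-finger parallel gripper is mounted at the origin on the work surface. World frame = base frame: x ahead of the robot, y to its left, z up, the work surface at z = 0. Lengths are in mm, angles in rad, forces in N, time in s.
With the tool pointing down it reaches from about 300 to 950 mm from the base axis. Payload 3.1 kg.
Tool frame: the origin (TCP) lies midway between the tips of the shut fingers; the grasp point (between the pads) lies 19 mm behind it; z points along the fingers, y is the line along which they close (so a half turn about z gives the same grasp; the last joint's range is limited). The gripper opens to 85 mm and grips with 20 to 120 N. Pads are 22 mm wide; open, the fingers measure 114 mm over their backs; the gripper's body (76 mm by 85 mm) begins 54 mm behind the grasp point. The pads swing forward as they close: fully open they stand 13 mm farther back than shut.
Start: joints at [1.139, 0.308, 1.634, -0, 1.2, -0.07], TCP at [221.25, 584.534, 195.572] pointing down, gripper open.
Joint ranges: [-3.06, 3.06], [-0.79, 1.96], [0.05, 2.63], [-1.19, 4.34], [0.05, 2.64], [-2.94, 2.94]. Speed limits (rad/s): [2.79, 2.79, 3.14, 3.14, 3.14, 3.14].

INTERFACE

Orientations are given as [roll, pitch, yaw] about the fixed x, y, z axes, in that order (R = Rz(yaw) Ry(pitch) Rx(roll)).
In Python, from rig import env, optics gives the robot as it stands. The module is installed in compiled form; this text tells all that it offers.
- The arm moves only by the tool arm_command, never from a script. Its argument "steps" is a list of rows, each a list of 3 entries, a list of its own where there are three numbers: the shift along the tool's x, y, z each as a share of 0.6 m, from -1 to 1, then the turn, a rotation vector about the tool's x, y, z each as a share of 30 degrees, from -1 to 1, then the gripper command: -1 is shut, 1 is fully open, values between are in proportion. A call has 1 to 8 rows; each row is the pose to reach, as a shift and turn from the pose commanded when the call began, along the tool's axes at that moment; what a row does not reach only later rows make up. A row lasts 1/8 s, in which the tool goes at most 62.5 mm and 10.7 degrees, less where a joint would pass 70% of its speed; a pose out of reach is approached as far as the arm can. A call with a number of a shift or a turn outside -1 to 1 is refused whole. A call with a gripper value outside its range is refused whole. The fingers move at their own pace and stop on an object; the grip force is fixed at half the most. Time passes only in rows, so rows that repeat a pose let the fingers close. It gives the time, the measured TCP pose, the force, the opening and the grip force at its end, in the units of the state.
- env.observe(): the state, without advancing time (a new reading comes with each control period).
- optics.snapshot(name): name is "scene" or "top" or "wrist"; returns a dict with "img" (384x512x3 uint8, red, green, blue), "z_map" (384x512 float32, mm along the optical axis (not along the pixel's ray), 0 where there is no reading), "vfov" (degrees; the focal length in pixels is half the picture's height over the tangent of half this angle, whatever the lens; pixels are square), "cx", "cy" (the principal point, pixels), "R" (3x3) and "t" (3): a world point X has camera coordinates R X + t. Camera axes: x right, y down, z forward; pixel columns grow to the right and rows downward; lengths in mm; the calibration is good to about 2 mm. A picture is of the moment at which its call begins.
- env.hand_in(): hands the job in; it is judged then, once.
Trained networks look in a picture, given as the dict that the camera call returned (one of the last four; its "shot" number tells which), for a name from the list of things; names that differ only in an ending like _2 or _b are one class to them, and where a whole thing is asked for, a point or a joint stands for the part that bears it (a point fixed in the world has none). Each returns a list of dicts, best first, with "p" (0 to 1); they miss things now and then, are a little off and sometimes report something else, mostly with a low value. They report only what shows in the picture. A call takes as long as a camera call. They do not tell look-alikes from the thing itself.
- optics.recognise(picture, target): "box" ([left, top, right, bottom] as shares, 0 to 1, of the picture: columns of its width, rows of its height, round what is visible of it).
- optics.silhouettes(picture, target): "mask" (384x512 bool, what is visible of it) and "box" ([left, top, right, bottom] as shares, 0 to 1, of the picture: columns of its width, rows of its height, round what is visible of it).
The state is a dict: "clock": time; "joint_pos": joint angles; "joint_vel": joint speeds; "joint_torque": joint torques, N m; "eef_pos": TCP position; "orientation": TCP orientation; "force": force on the tool from outside, world axes, zero at the start; "ft_torque": the same for the moment, N m; "gripper_width": finger opening in mm; "gripper_force": force on a finger pad.
Only numpy, scipy, OpenCV 4.12 (cv2) and the standard library are available. Lean on these libraries where they do the work, as an engineer would, in place of code of your own. Each camera call takes 0.05 s, during which the arm holds its last target. There are 200 camera calls.

## Working session

There is one attempt and no reset: what is moved stays moved. The work goes in short steps, Python scripts to look and compute and a tool call to move; the robot and the scene stay as the last step left them, time stands still between calls to the robot, and variables do not carry over. Pictures are saved under pics/ and viewed, at most 10 in all, crops included, and the job is handed in when it is done.

Besides the shell and the picture viewer there is one more tool, called after ">>>" by a JSON object that holds its "name" and its "arguments", one argument or row to a line. arm_command: Moves the arm, as the interface text tells. Its arguments: {"type":"object","properties":{"steps":{"type":"array"}},"required":["steps"]}

```bash
mkdir -p pics; cat > h.py <<'E'
import numpy as np, cv2
from rig import env, optics
def save(im,n): cv2.imwrite('pics/'+n,cv2.cvtColor(im,cv2.COLOR_RGB2BGR))
def cloud(s):
    h,w=s['z_map'].shape; f=h/2/np.tan(np.radians(s['vfov'])/2)
    v,u=np.mgrid[:h,:w]; z=s['z_map'].astype(float)
    P=np.stack([(u-s['cx'])/f*z,(v-s['cy'])/f*z,z],-1)
    X=(P-np.array(s['t']))@np.array(s['R']); X[z==0]=np.nan
    return X
E
python3 - <<'E'
from h import *
print(env.observe())
for n in('scene','top'):
    s=optics.snapshot(n); save(s['img'],n+'.png'); np.save(n+'.npy',cloud(s))
    X=cloud(s)
    for t in('narrow','wide','medium','rail'):
        for d in optics.silhouettes(s,t)[:5]:
            m=d['mask']; p=X[m]; p=p[~np.isnan(p[:,0])]
            b=np.array(d['box'])*[512,384,512,384]
            print(n,t,round(d['p'],2),b.round(),np.median(p,0).round() if len(p) else None, m.sum())
E
```

```text
{'clock': 0.0, 'joint_pos': array([ 1.13930460e+00,  3.09015560e-01,  1.63524653e+00,  1.18133050e-05,
        1.19966973e+00, -6.96915019e-02]), 'joint_vel': array([-0.00029366, -0.00051223,  0.00033222, -0.00196246, -0.00070324,
        0.00185737]), 'joint_torque': array([-5.33470429e-04, -4.15270901e+01, -2.76656538e+01, -2.39552228e-04,
        1.02255569e-02,  1.26247983e-05]), 'eef_pos': array([220.85199125, 583.6869661 , 194.3120237 ]), 'orientation': array([-3.13925993e+00, -1.73860260e-04,  2.77978793e+00]), 'force': array([ 0.91126287, -0.64591294,  0.63508264]), 'ft_torque': array([0.02936738, 0.04723474, 0.01608771]), 'gripper_force': 0.0, 'gripper_width': 85.24868268134048}
scene narrow 0.76 [169. 116. 219. 140.] [ 517. -355.   15.] 285
scene wide 0.96 [191. 141. 245. 166.] [ 519. -232.   14.] 471
scene wide 0.84 [249. 100. 301. 129.] [ 252. -290.   13.] 460
scene medium 0.66 [222. 259. 284. 304.] [651. 193.  38.] 633
scene rail 0.84 [223. 229. 312. 336.] [586. 215.  12.] 3698
top narrow 0.78 [351. 142. 357. 205.] [ 506. -361.   17.] 447
top wide 0.76 [304. 152. 326. 219.] [ 520. -239.   14.] 742
top wide 0.6 [299. 241. 361. 288.] [ 255. -302.   13.] 830
top wide 0.47 [111. 135. 211. 173.] [584. 177.  11.] 3112
top medium 0.67 [153. 111. 167. 175.] [642. 187.  38.] 594
top rail 0.79 [117. 139. 210. 174.] [585. 177.  11.] 3179
```

```bash
python3 - <<'E'
import cv2
a=cv2.imread('pics/top.png')[90:310,90:390]
cv2.imwrite('pics/topc.png',cv2.resize(a,None,fx=2.6,fy=2.6,interpolation=cv2.INTER_CUBIC))
a=cv2.imread('pics/scene.png')[80:350,140:400]
cv2.imwrite('pics/scenec.png',cv2.resize(a,None,fx=2.2,fy=2.2,interpolation=cv2.INTER_CUBIC))
E
```

```text
(no output)
```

View pics/topc.png

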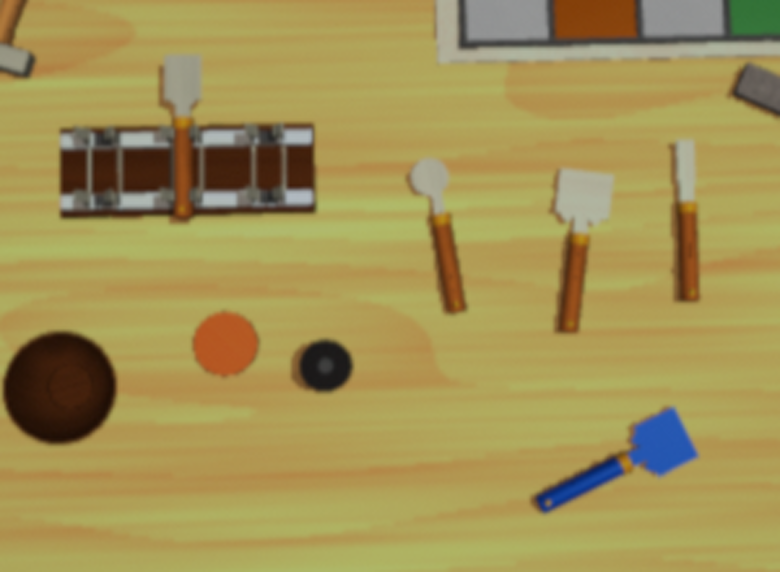

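View pics/scenec.png

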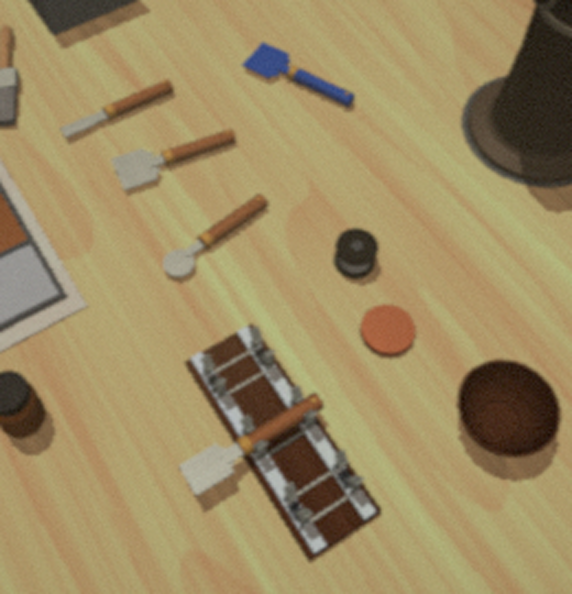

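Candidates (top crop pixels): round-bladed lead knife (440,235), wide (575,250), narrow (686,220), blue look-alike (620,460). I choose the wide at (575,250) and the narrow at (686,220). The crop already separates them clearly. Next I'll fit the handle axes.

```bash
cat >> h.py <<'E'
def handles(s,X):
    hsv=cv2.cvtColor(s['img'],cv2.COLOR_RGB2HSV).astype(int)
    return hsv
def fit(P):
    c=P.mean(0); u=np.linalg.svd(P-c)[2][0]; u=u*np.sign(u[0]); t=(P-c)@u
    return c,np.degrees(np.arctan2(u[1],u[0])),c+u*(t.min()+t.max())/2,t.max()-t.min()
E
python3 - <<'E'
from h import *
for n in('top','scene'):
    X=np.load(n+'.npy'); im=cv2.imread(f'pics/{n}.png'); hsv=cv2.cvtColor(im,cv2.COLOR_BGR2HSV)
    H,S,V=[hsv[...,i].astype(int) for i in range(3)]
    br=((H<14)|(H>172))&(S>110)&(V>40)
    for nm,lo,hi,zz in (('narrow',(400,-420),(640,-315),8),('wide',(380,-290),(640,-195),8),('med',(480,140),(680,240),28)):
        m=br&(X[...,0]>lo[0])&(X[...,0]<hi[0])&(X[...,1]>lo[1])&(X[...,1]<hi[1])&(X[...,2]>zz)
        P=X[m]; c,a,mid,L=fit(P[:,:2]); print(n,nm,m.sum(),'c',c.round(1),'yaw',a.round(1),'mid',mid.round(1),'L',L.round(1),'zmax',np.percentile(P[:,2],95).round(1))
    m=(X[...,2]>5)&(X[...,2]<13)&(X[...,0]>480)&(X[...,0]<700)&(X[...,1]>20)&(X[...,1]<360)&br.astype(bool)|((X[...,2]>5)&(X[...,2]<20)&(X[...,0]>510)&(X[...,0]<660)&(X[...,1]>20)&(X[...,1]<345))
    r=cv2.minAreaRect(X[m][:,:2].astype(np.float32)); print(n,'rail',r,m.sum())
E
```

```text
top narrow 167 c [ 475.3 -359. ] yaw -1.7 mid [ 472.1 -358.9] L 89.5 zmax 24.9
top wide 177 c [ 444.7 -231. ] yaw -9.8 mid [ 441.1 -230.4] L 90.5 zmax 24.6
top med 231 c [577.1 186.8] yaw -0.2 mid [574.8 186.8] L 94.2 zmax 47.7
top rail ((589.4644165039062, 183.72357177734375), (319.4175109863281, 142.8303680419922), 88.45877838134766) 2630
scene narrow 95 c [ 476.2 -353.6] yaw -1.1 mid [ 473.8 -353.5] L 87.6 zmax 24.1
scene wide 97 c [ 445.5 -225.2] yaw -9.9 mid [ 443.4 -224.9] L 86.8 zmax 23.9
scene med 235 c [579.8 193.9] yaw -1.7 mid [577. 194.] L 91.7 zmax 47.9
scene rail ((576.6488647460938, 184.12255859375), (128.78787231445312, 325.4501037597656), 2.2550179958343506) 3162
```

```bash
cat >> h.py <<'E'
from scipy.spatial.transform import Rotation as Ro
def plan(pos,yaw_deg,frm=None):
    "shares from current pose to TCP pos, tool pointing down, tool-x at world yaw"
    o=env.observe(); p=np.array(o['eef_pos']); R=Ro.from_euler('xyz',o['orientation'])
    T=Ro.from_euler('xyz',[np.pi,0,np.radians(yaw_deg)])
    d=R.inv().apply(np.array(pos)-p)/600; w=np.degrees((R.inv()*T).as_rotvec())/30
    print('t',round(o['clock'],2),'at',p.round(1),np.degrees(o['orientation']).round(1),'shift',d.round(4),'turn',w.round(3))
E
python3 -c "
from h import *
plan([450,-229,200],170.2)"
```

```text
t 0.5 at [221.3 584.5 195.5] [-180.     0.   159.3] shift [-0.8365 -1.1331 -0.0074] turn [-0.    -0.    -0.364]
```

>>> {"name": "arm_command", "arguments": {
  "steps": [
    [[-0.5,-0.68,0],[0,0,-0.36],1],
    [[-0.5,-0.68,0],[0,0,-0.36],1],
    [[-0.5,-0.68,0],[0,0,-0.36],1],
    [[-0.5,-0.68,0],[0,0,-0.36],1],
    [[-0.5,-0.68,0],[0,0,-0.36],1],
    [[-0.5,-0.68,0],[0,0,-0.36],1],
    [[-0.5,-0.68,0],[0,0,-0.36],1],
    [[-0.5,-0.68,0],[0,0,-0.36],1]
  ]
}}

```text
clock: 1.5
eef_pos: [356.3, 101.2, 196.2]
orientation: [3.141, 0.002, 2.969]
force: [1.5, -0.2, 0.7]
gripper_width: 85.3
gripper_force: 0.0
```

```bash
python3 -c "
from h import *
plan([450,-229,200],170.2)"
```

```text
t 1.5 at [356.3 101.2 196.2] [1.800e+02 1.000e-01 1.701e+02] shift [-0.2485 -0.5153 -0.0062] turn [ 0.002  0.004 -0.003]
```

>>> {"name": "arm_command", "arguments": {
  "steps": [
    [[-0.249,-0.515,0],[0,0,0],1],
    [[-0.249,-0.515,0],[0,0,0],1],
    [[-0.249,-0.515,0],[0,0,0],1],
    [[-0.249,-0.515,0],[0,0,0],1],
    [[-0.249,-0.515,0],[0,0,0],1],
    [[-0.249,-0.515,0],[0,0,0],1],
    [[-0.249,-0.515,0],[0,0,0],1],
    [[-0.249,-0.515,0],[0,0,0],1]
  ]
}}

```text
clock: 2.5
eef_pos: [449.0, -226.3, 195.3]
orientation: [3.141, -0.001, 2.968]
force: [-0.4, 0.5, 0.2]
gripper_width: 85.2
gripper_force: 0.0
```

```bash
cat >> h.py <<'E'
def knives(s,zlo=8,zhi=32,save_as=None):
    X=cloud(s); hsv=cv2.cvtColor(s['img'],cv2.COLOR_RGB2HSV); H,S,V=[hsv[...,i].astype(int) for i in range(3)]
    br=((H<18)|(H>172))&(S>110)&(V>30)&(X[...,2]>zlo)&(X[...,2]<zhi)
    n,l,st,_=cv2.connectedComponentsWithStats(br.astype(np.uint8))
    for i in range(1,n):
        if st[i,4]<150: continue
        P=X[l==i]; c,a,mid,L=fit(P[:,:2])
        print(st[i],'c',c.round(1),'yaw',a.round(2),'mid',mid.round(1),'L',L.round(1),'z95',np.percentile(P[:,2],95).round(1))
    return X
E
python3 -c "
from h import *
plan([450,-229,200],170.2)
s=optics.snapshot('wrist'); save(s['img'],'w1.png'); X=knives(s); np.save('w1.npy',X)
print('cam',-np.array(s['R']).T@np.array(s['t']),np.nanmedian(X[...,2]))"
```

```text
t 2.5 at [ 449.  -226.3  195.3] [ 1.799e+02 -1.000e-01  1.701e+02] shift [-0.0024 -0.0041 -0.0079] turn [ 0.002 -0.002 -0.004]
[ 243  114   19   80 1284] c [ 439.5 -230.5] yaw -9.03 mid [ 443.1 -231.1] L 102.1 z95 23.0
[ 344  115   33   80 1330] c [463.4 -98.4] yaw 8.11 mid [466.9 -97.9] L 99.2 z95 23.1
[ 142  156   36   75 1212] c [ 471.2 -357.4] yaw -1.1 mid [ 474.1 -357.4] L 101.4 z95 22.8
[ 469  179   43   71 1032] c [574.1  65.9] yaw -9.11 mid [580.1  65. ] L 103.3 z95 12.1
[501 201  11  31 290] c [586.4  95.2] yaw 3.84 mid [585.2  95.1] L 46.2 z95 12.2
[ 16 287  65  19 432] c [ 596.9 -572.5] yaw 66.69 mid [ 600.4 -564.2] L 90.6 z95 20.1
cam [ 370.95997399 -213.95888113  374.35349311] 1.0892913840836718
```

View pics/w1.png

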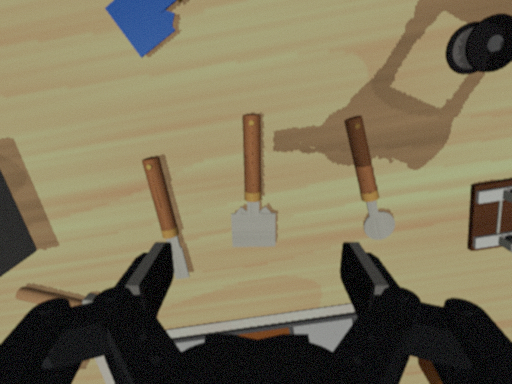

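Wrist view: wide at (253,160–245), narrow at (162,160–275), lead knife with round blade at (365,120–235), all consistent with the top view. Descending on the wide one.

```bash
python3 -c "
from h import *
plan([445,-230.5,30],170.7)"
```

```text
t 2.55 at [ 449.  -225.9  195.3] [ 1.800e+02 -1.000e-01  1.701e+02] shift [ 0.0051 -0.0089  0.2756] turn [ 0.002 -0.002 -0.02 ]
```

>>> {"name": "arm_command", "arguments": {
  "steps": [
    [[0.005,-0.009,0.1],[0,0,-0.02],1],
    [[0.005,-0.009,0.2],[0,0,-0.02],1],
    [[0.005,-0.009,0.275],[0,0,-0.02],1],
    [[0.005,-0.009,0.275],[0,0,-0.02],1],
    [[0.005,-0.009,0.275],[0,0,-0.02],1]
  ]
}}

```text
clock: 3.18
eef_pos: [447.0, -232.0, 32.3]
orientation: [-3.141, 0.002, 2.98]
force: [0.5, -0.4, 0.1]
gripper_width: 85.5
gripper_force: 0.0
```

```bash
python3 -c "
from h import *
plan([445,-231,3],170.7)
s=optics.snapshot('wrist'); save(s['img'],'w2.png'); X=knives(s)"
```

```text
t 3.17 at [ 447.  -232.    32.3] [-1.799e+02  1.000e-01  1.707e+02] shift [0.0037 0.0011 0.0488] turn [-0.002  0.005  0.001]
[ 242  131   31  135 3830] c [ 437.6 -230.9] yaw -9.01 mid [ 441.3 -231.5] L 98.8 z95 22.9
[ 420  135   48  133 4351] c [ 461.8 -100.3] yaw 7.61 mid [466.9 -99.6] L 99.5 z95 23.0
[  66  200   56   94 2722] c [ 455.2 -356.1] yaw -1.34 mid [ 459.5 -356.2] L 72.5 z95 22.6
```

>>> {"name": "arm_command", "arguments": {
  "steps": [
    [[0,0,0.048],[0,0,0],1],
    [[0,0,0.048],[0,0,0],1],
    [[0,0,0.048],[0,0,0],-1],
    [[0,0,0.048],[0,0,0],-1],
    [[0,0,0.048],[0,0,0],-1],
    [[0,0,0.048],[0,0,0],-1],
    [[0,0,0.048],[0,0,0],-1],
    [[0,0,0.048],[0,0,0],-1]
  ]
}}

```text
clock: 4.22
eef_pos: [445.6, -232.0, 1.7]
orientation: [3.142, -0.0, 2.979]
force: [0.1, -0.4, -0.3]
gripper_width: -0.0
gripper_force: 0.0
```

```bash
python3 -c "
from h import *
print(env.observe()['gripper_width'])
s=optics.snapshot('wrist'); X=knives(s); a=s['img']
t=optics.snapshot('top')['img'][130:250,270:400]
save(np.hstack([a,cv2.resize(t,(280,258))[:384] if 0 else cv2.copyMakeBorder(cv2.resize(t,(280,258)),0,126,0,0,0)]),'w3.png')"
```

```text
-0.02820674403747001
[ 239  139   37  100 3131] c [ 418.  -227.8] yaw -8.76 mid [ 424.1 -228.7] L 64.4 z95 22.8
[ 447  144   53  152 6005] c [ 461.1 -100.9] yaw 7.53 mid [ 467.6 -100.1] L 101.0 z95 23.0
[  35  218   73  116 3991] c [ 458.  -355.6] yaw -0.99 mid [ 462.9 -355.6] L 79.8 z95 22.6
```

View pics/w3.png

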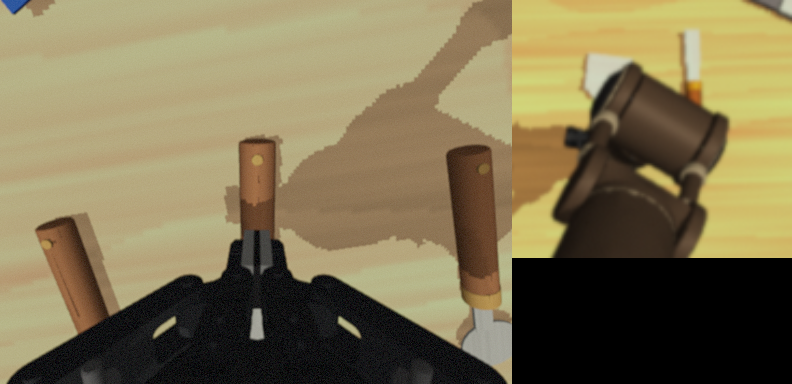

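The fingers look shut, at (257,235), above the handle rather than around it. I'll check the depth at the fingertips.

```bash
python3 -c "
from h import *
o=env.observe();print(o['eef_pos'],o['joint_pos'],o['gripper_width'],o['force'])
s=optics.snapshot('wrist'); X=cloud(s)
for v in range(215,345,8): print(v,[X[v,u].round(0).tolist() for u in (243,251,263)], s['img'][v,251])
"
```

```text
[ 445.63333035 -231.93910403    1.69655844] [-5.66597280e-01  3.59077363e-01  2.03460400e+00  2.28669723e-05
  7.48090602e-01 -1.97457950e+00] 0.04055829566882056 [ 0.12286203 -0.27717579 -0.5696361 ]
215 [[436.0, -239.0, 17.0], [434.0, -234.0, 23.0], [436.0, -227.0, 22.0]] [98 64 39]
223 [[441.0, -240.0, 18.0], [439.0, -235.0, 22.0], [441.0, -228.0, 21.0]] [99 61 41]
231 [[446.0, -241.0, 18.0], [434.0, -234.0, 44.0], [434.0, -228.0, 45.0]] [74 72 68]
239 [[437.0, -238.0, 46.0], [435.0, -234.0, 52.0], [435.0, -228.0, 52.0]] [67 68 65]
247 [[434.0, -237.0, 60.0], [434.0, -234.0, 60.0], [435.0, -228.0, 61.0]] [68 72 66]
255 [[433.0, -237.0, 68.0], [434.0, -233.0, 68.0], [435.0, -228.0, 68.0]] [76 74 71]
263 [[434.0, -237.0, 73.0], [435.0, -233.0, 73.0], [435.0, -228.0, 74.0]] [68 70 66]
271 [[432.0, -236.0, 82.0], [437.0, -234.0, 76.0], [nan, nan, nan]] [92 88 88]
279 [[433.0, -236.0, 86.0], [434.0, -233.0, 85.0], [434.0, -228.0, 86.0]] [17 17 18]
287 [[433.0, -236.0, 91.0], [438.0, -234.0, 84.0], [436.0, -229.0, 89.0]] [20 18 18]
295 [[433.0, -236.0, 95.0], [442.0, -234.0, 85.0], [442.0, -230.0, 86.0]] [24 27 22]
303 [[428.0, -234.0, 106.0], [445.0, -235.0, 85.0], [446.0, -230.0, 85.0]] [ 7 12 19]
311 [[430.0, -235.0, 107.0], [449.0, -236.0, 85.0], [449.0, -231.0, 86.0]] [26 31 22]
319 [[433.0, -235.0, 107.0], [453.0, -236.0, 85.0], [453.0, -231.0, 86.0]] [82 83 75]
327 [[435.0, -235.0, 108.0], [456.0, -237.0, 86.0], [454.0, -232.0, 89.0]] [109 110 102]
335 [[438.0, -236.0, 108.0], [532.0, -251.0, 13.0], [457.0, -232.0, 90.0]] [159 158 148]
343 [[435.0, -235.0, 114.0], [434.0, -233.0, 116.0], [435.0, -229.0, 115.0]] [15  8 14]
```

```bash
python3 -c "
from h import *
o=env.observe()
s=optics.snapshot('wrist'); X=cloud(s); R=np.array(s['R']);
print('cam',-R.T@np.array(s['t']))
for v in range(222,234): print(v,[X[v,u].round(1).tolist() for u in (247,251,263,267)], s['img'][v,[251,263]].tolist())
t=optics.snapshot('scene'); Y=cloud(t); m=(abs(Y[...,0]-446)<25)&(abs(Y[...,1]+232)<30)&(Y[...,2]>25)&(Y[...,2]<130)
for z in range(25,130,8):
  q=m&(abs(Y[...,2]-z)<4); print(z,q.sum(),np.median(Y[q],0).round() if q.any() else '')
"
```

```text
cam [ 367.28748746 -220.22942044  180.67854978]
222 [[439.0, -237.5, 20.9], [438.8, -235.0, 22.3], [440.5, -228.0, 21.0], [441.0, -225.6, 20.9]] [[100, 64, 41], [105, 69, 43]]
223 [[439.9, -237.6, 20.3], [439.6, -235.1, 21.9], [440.6, -228.0, 22.1], [441.4, -225.7, 21.3]] [[100, 61, 38], [108, 72, 47]]
224 [[440.6, -237.8, 20.3], [439.9, -235.2, 22.6], [nan, nan, nan], [442.5, -225.8, 20.5]] [[99, 64, 37], [111, 73, 50]]
225 [[441.3, -237.9, 20.1], [441.2, -235.4, 21.2], [442.6, -228.3, 20.7], [442.6, -225.9, 21.5]] [[94, 58, 32], [105, 68, 42]]
226 [[441.9, -238.0, 20.2], [441.4, -235.4, 22.2], [442.4, -228.3, 22.4], [443.5, -226.0, 20.9]] [[99, 64, 38], [106, 68, 40]]
227 [[442.2, -238.0, 20.9], [442.3, -235.6, 21.7], [443.7, -228.5, 21.3], [444.5, -226.1, 20.3]] [[104, 70, 49], [107, 68, 42]]
228 [[443.5, -238.3, 19.7], [442.9, -235.7, 21.8], [443.8, -228.5, 22.2], [445.4, -226.2, 19.9]] [[102, 67, 46], [105, 70, 50]]
229 [[443.7, -238.3, 20.7], [443.8, -235.8, 21.3], [445.1, -228.7, 21.1], [445.6, -226.3, 20.7]] [[93, 63, 52], [95, 70, 51]]
230 [[434.0, -236.0, 42.1], [434.0, -233.8, 42.8], [435.2, -227.6, 42.5], [435.6, -225.6, 42.3]] [[74, 65, 56], [83, 70, 61]]
231 [[434.1, -235.9, 43.2], [434.2, -233.8, 43.6], [435.5, -227.7, 43.1], [435.2, -225.6, 44.2]] [[69, 66, 64], [72, 71, 68]]
232 [[433.7, -235.8, 45.2], [433.6, -233.7, 46.0], [435.4, -227.7, 44.5], [434.8, -225.6, 46.3]] [[75, 71, 69], [71, 68, 64]]
233 [[433.8, -235.8, 46.1], [433.6, -233.7, 47.2], [435.3, -227.7, 45.7], [435.3, -225.7, 46.4]] [[77, 75, 73], [71, 67, 67]]
25 2 [ 439. -228.   26.]
33 0 
41 4 [ 455. -226.   43.]
49 14 [ 453. -220.   51.]
57 7 [ 454. -225.   57.]
65 6 [ 456. -222.   63.]
73 3 [ 457. -238.   72.]
81 3 [ 460. -223.   83.]
89 12 [ 456. -219.   90.]
97 7 [ 458. -217.   94.]
105 14 [ 460. -217.  105.]
113 10 [ 462. -221.  113.]
121 10 [ 462. -216.  122.]
129 5 [ 461. -216.  127.]
```

Two cameras agree that the real fingertips are at z≈42 while the state reads 1.7, so the reported z is about 40 mm low. I'll go by the cameras: open, descend about 37 mm while watching the force, then close.

>>> {"name": "arm_command", "arguments": {
  "steps": [
    [[0.002,0,0],[0,0,0],1],
    [[0.002,0,0],[0,0,0],1],
    [[0.002,0,0],[0,0,0],1],
    [[0.002,0,0],[0,0,0],1],
    [[0.002,0,0],[0,0,0],1],
    [[0.002,0,0.03],[0,0,0],1],
    [[0.002,0,0.045],[0,0,0],1],
    [[0.002,0,0.045],[0,0,0],1]
  ]
}}

```text
clock: 5.48
eef_pos: [443.0, -230.9, -26.9]
orientation: [3.14, -0.003, 2.979]
force: [-0.4, 0.7, 0.9]
gripper_width: 85.5
gripper_force: 0.0
```

>>> {"name": "arm_command", "arguments": {
  "steps": [
    [[0,0,0.016],[0,0,0],1],
    [[0,0,0.016],[0,0,0],-1],
    [[0,0,0.016],[0,0,0],-1],
    [[0,0,0.016],[0,0,0],-1],
    [[0,0,0.016],[0,0,0],-1],
    [[0,0,0.016],[0,0,0],-1],
    [[0,0,0.016],[0,0,0],-1]
  ]
}}

```text
clock: 6.35
eef_pos: [445.1, -232.2, -34.3]
orientation: [-3.141, 0.001, 2.979]
force: [-0.3, -0.2, 4.7]
gripper_width: 20.3
gripper_force: 59.9
```

>>> {"name": "arm_command", "arguments": {
  "steps": [
    [[0,0,-0.08],[0,0,0],-1],
    [[0,0,-0.18],[0,0,0],-1],
    [[0,0,-0.25],[0,0,0],-1],
    [[0,0,-0.25],[0,0,0],-1],
    [[0,0,-0.25],[0,0,0],-1]
  ]
}}

```text
clock: 6.98
eef_pos: [443.2, -231.0, 113.9]
orientation: [3.141, -0.002, 2.979]
force: [-0.4, 0.2, -2.2]
gripper_width: 20.4
gripper_force: 59.4
```

```bash
python3 -c "
from h import *
plan([583,97,115],178.5)
print(env.observe()['gripper_width'])"
```

```text
t 6.97 at [ 443.2 -231.   113.9] [ 1.799e+02 -1.000e-01  1.707e+02] shift [-0.1413  0.5771 -0.0016] turn [ 0.002 -0.004 -0.261]
20.411428275377798
```

>>> {"name": "arm_command", "arguments": {
  "steps": [
    [[-0.14,0.577,0],[0,0,-0.26],-1],
    [[-0.14,0.577,0],[0,0,-0.26],-1],
    [[-0.14,0.577,0],[0,0,-0.26],-1],
    [[-0.14,0.577,0],[0,0,-0.26],-1],
    [[-0.14,0.577,0],[0,0,-0.26],-1],
    [[-0.14,0.577,0],[0,0,-0.26],-1],
    [[-0.14,0.577,0],[0,0,-0.26],-1],
    [[-0.14,0.577,0],[0,0,-0.26],-1]
  ]
}}

```text
clock: 7.98
eef_pos: [581.2, 95.8, 112.5]
orientation: [-3.14, -0.005, 3.116]
force: [-0.1, -0.7, -0.5]
gripper_width: 20.4
gripper_force: 59.4
```

```bash
python3 -c "
from h import *
plan([583,97,115],178.5)
s=optics.snapshot('wrist'); save(s['img'],'w4.png'); np.save('w4.npy',cloud(s)); np.save('w4i.npy',s['img'])
print('held');knives(s,130,220); print('med');knives(s,30,60)"
```

```text
t 7.97 at [581.2  95.8 112.5] [-179.9   -0.3  178.5] shift [-0.003   0.0021 -0.0042] turn [-0.002 -0.01   0.   ]
held
[ 233  151   47  188 7462] c [571.7  95.2] yaw -1.26 mid [577.7  95. ] L 98.8 z95 169.6
med
[ 346  121   33  109 2316] c [572.1 187.7] yaw -0.04 mid [575.5 187.7] L 98.4 z95 47.1
```

View pics/w4.png

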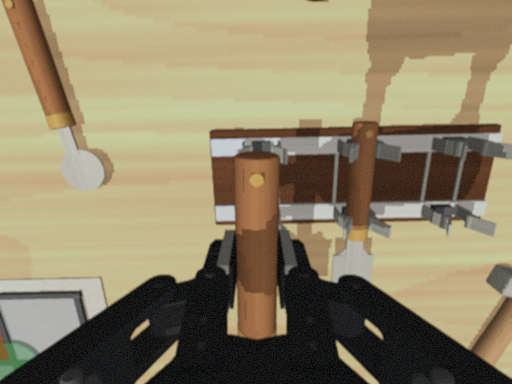

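Held wide handle spans rows 151–339 at column 257. The rail spans columns 212–500, medium at (362,180), right-place clips at about (265,150). Now the rail pose.

```bash
python3 -c "
from h import *
X=np.load('w4.npy')
m=(X[...,2]>5)&(X[...,2]<19)&(X[...,0]>515)&(X[...,0]<660)&(X[...,1]>30)&(X[...,1]<350)
print('rect',cv2.minAreaRect(X[m][:,:2].astype(np.float32)))
# base front edge and strips per y
P=X[m]; ys=np.arange(60,330,10); f=[]
for y in ys:
    q=P[abs(P[:,1]-y)<4]; 
    if len(q)>15: f.append((y,np.percentile(q[:,0],2),np.percentile(q[:,0],98)))
f=np.array(f); print(f.round(0).tolist()); print('front',np.polyfit(f[:,0]-187,f[:,1],1),'rear',np.polyfit(f[:,0]-187,f[:,2],1))
print('y ends',np.percentile(P[:,1],[.2,99.8]))
k=(X[...,2]>22)&(X[...,2]<68)&(X[...,0]>520)&(X[...,0]<650)&(X[...,1]>40)&(X[...,1]<330)
n,l,st,c=cv2.connectedComponentsWithStats(k.astype(np.uint8))
for i in range(1,n):
    if st[i,4]>25:
        q=X[l==i]; print(st[i],q.min(0).round(),q.max(0).round(),np.median(q,0).round())
"
```

```text
rect ((583.4168090820312, 189.7969970703125), (280.03192138671875, 99.8674545288086), 89.82563781738281)
[[60.0, 535.0, 630.0], [70.0, 534.0, 629.0], [80.0, 533.0, 550.0], [90.0, 534.0, 547.0], [100.0, 534.0, 543.0], [110.0, 533.0, 548.0], [120.0, 534.0, 630.0], [130.0, 535.0, 631.0], [140.0, 535.0, 630.0], [150.0, 535.0, 630.0], [160.0, 534.0, 630.0], [170.0, 535.0, 631.0], [180.0, 535.0, 616.0], [190.0, 534.0, 604.0], [210.0, 535.0, 616.0], [220.0, 535.0, 625.0], [230.0, 535.0, 631.0], [240.0, 535.0, 631.0], [250.0, 535.0, 630.0], [260.0, 536.0, 630.0], [270.0, 535.0, 631.0], [280.0, 534.0, 612.0], [290.0, 535.0, 612.0], [300.0, 534.0, 631.0], [310.0, 535.0, 618.0], [320.0, 535.0, 624.0]]
front [4.88699483e-03 5.34521483e+02] rear [1.55914750e-01 6.12613855e+02]
y ends [ 50.39286002 328.31201368]
[ 334  121   68  129 4236] [526. 169.  22.] [650. 210.  67.] [577. 188.  46.]
[435 137  33  23 545] [544. 259.  22.] [556. 288.  66.] [548. 264.  40.]
[470 137  42  22 630] [544. 286.  22.] [556. 299.  65.] [550. 294.  52.]
[236 141  52  23 486] [543.  80.  22.] [555. 120.  67.] [546. 106.  49.]
[424 206  30  31 561] [611. 259.  22.] [624. 289.  66.] [616. 265.  38.]
[457 206  40  31 576] [611. 286.  22.] [625. 300.  66.] [617. 294.  52.]
[279 209   8  21  66] [611. 114.  22.] [618. 120.  65.] [612. 116.  58.]
```

>>> {"name": "arm_command", "arguments": {
  "steps": [
    [[0,0.0075,0],[0,0,-0.036],-1],
    [[0,0.0075,0.06],[0,0,-0.036],-1],
    [[0,0.0075,0.117],[0,0,-0.036],-1],
    [[0,0.0075,0.117],[0,0,-0.036],-1],
    [[0,0.0075,0.117],[0,0,-0.036],-1]
  ]
}}

```text
clock: 8.65
eef_pos: [584.5, 100.3, 46.0]
orientation: [3.141, 0.002, 3.133]
force: [-0.2, -1.5, -1.5]
gripper_width: 20.3
gripper_force: 59.4
```

```bash
python3 -c "
from h import *
plan([583.5,99.8,0],179.8)
s=optics.snapshot('wrist'); save(s['img'],'w5.png'); X=knives(s,70,120)
m=(X[...,2]>70)&(X[...,2]<120)&(abs(X[...,1]-100)<14)&(X[...,0]<572)
P=X[m]; u=P[abs(P[:,1]-99)<3]; print('ridge z vs x',np.polyfit(u[:,0]-550,u[:,2],1))
k=(X[...,2]>22)&(X[...,2]<68)&(X[...,0]>520)&(X[...,0]<650)&(X[...,1]>60)&(X[...,1]<140)
q=X[k];print(q.min(0).round(),q.max(0).round())
"
```

```text
t 8.65 at [584.5 100.3  46. ] [1.800e+02 1.000e-01 1.795e+02] shift [ 0.0018 -0.0008  0.0767] turn [ 0.     0.003 -0.01 ]
[ 234  151   46  188 7460] c [574.9  99.5] yaw -0.1 mid [580.8  99.5] L 99.1 z95 103.1
ridge z vs x [7.69984169e-02 1.01988196e+02]
[543.  79.  24.] [556. 120.  66.]
```

>>> {"name": "arm_command", "arguments": {
  "steps": [
    [[0.004,0,0.02],[0,0,0],-1],
    [[0.004,0,0.04],[0,0,0],-1],
    [[0.004,0,0.05],[0,0,0],-1],
    [[0.004,0,0.06],[0,0,0],-1],
    [[0.004,0,0.07],[0,0,0],-1],
    [[0.004,0,0.08],[0,0,0],-1],
    [[0.004,0,0.088],[0,0,0],-1],
    [[0.004,0,0.088],[0,0,0],-1]
  ]
}}

```text
clock: 9.7
eef_pos: [581.1, 100.6, -8.9]
orientation: [-3.141, -0.0, 3.134]
force: [2.1, -0.7, -4.8]
gripper_width: 20.3
gripper_force: 59.1
```

```bash
python3 -c "
from h import *
plan([583.5,99.8,0],179.8)
s=optics.snapshot('wrist'); X=knives(s,28,75)
m=(X[...,2]>30)&(X[...,2]<90)&(abs(X[...,1]-99.5)<3)&(X[...,0]<572)&(X[...,0]>530)
u=X[m]; print('ridge z vs x',np.polyfit(u[:,0]-550,u[:,2],1))
"
```

```text
t 9.7 at [581.1 100.6  -8.9] [-180.    -0.   179.6] shift [-0.004  -0.0014 -0.0148] turn [-0.    -0.    -0.008]
[ 396  145   81  182 7297] c [567.2 185.8] yaw -0.26 mid [575.3 185.8] L 98.6 z95 46.9
[ 233  151   47  188 7070] c [570.8  99.9] yaw -0.25 mid [577.2  99.9] L 98.7 z95 48.2
ridge z vs x [-1.80943834e-02  4.77803403e+01]
```

>>> {"name": "arm_command", "arguments": {
  "steps": [
    [[0,0,0.003],[0,0,0],-1],
    [[0,0,0.006],[0,0,0],-1],
    [[0,0,0.006],[0,0,0],-1]
  ]
}}

```text
clock: 10.12
eef_pos: [580.6, 100.6, -10.3]
orientation: [-3.141, -0.002, 3.134]
force: [-3.0, -0.9, 7.8]
gripper_width: 20.3
gripper_force: 60.5
```

>>> {"name": "arm_command", "arguments": {
  "steps": [
    [[0,0,0.004],[0,0,0],-1],
    [[0,0,0.008],[0,0,0],-1],
    [[0,0,0.008],[0,0,0],-1]
  ]
}}

```text
clock: 10.5
eef_pos: [580.5, 100.6, -10.4]
orientation: [-3.141, -0.004, 3.134]
force: [-13.2, -1.6, 33.3]
gripper_width: 20.2
gripper_force: 64.0
```

```bash
python3 -c "
from h import *
s=optics.snapshot('wrist'); X=knives(s,28,75)
for y in(99.7,):
  m=(X[...,2]>30)&(X[...,2]<90)&(abs(X[...,1]-y)<3)&(X[...,0]<572)&(X[...,0]>530)
  u=X[m]; print('ridge z vs x',np.polyfit(u[:,0]-550,u[:,2],1))
"
```

```text
[ 398  147   81  181 7369] c [566.7 185.8] yaw -0.33 mid [573.6 185.7] L 95.0 z95 47.0
[ 233  151   47  188 6955] c [570.4  99.8] yaw -0.26 mid [576.8  99.7] L 98.5 z95 46.8
ridge z vs x [-1.55608993e-02  4.63780406e+01]
```

>>> {"name": "arm_command", "arguments": {
  "steps": [
    [[0,0,-0.011],[0,0,0],-1],
    [[0,0,-0.011],[0,0,0],0.2],
    [[0,0,-0.011],[0,0,0],0.2],
    [[0,0,-0.011],[0,0,0],0.2],
    [[0,0,-0.011],[0,0,0],0.2],
    [[0,0,-0.1],[0,0,0],0.2],
    [[0,0,-0.2],[0,0,0],0.2],
    [[0,0,-0.25],[0,0,0],0.2]
  ]
}}

```text
clock: 11.55
eef_pos: [583.6, 101.0, 137.7]
orientation: [3.141, 0.006, 3.134]
force: [0.6, 0.6, 0.7]
gripper_width: 51.1
gripper_force: 0.0
```

```bash
python3 -c "
from h import *
plan([474,-357.5,115],179)
s=optics.snapshot('wrist'); X=knives(s,28,75)
"
```

```text
t 11.55 at [583.6 101.  137.7] [180.    0.3 179.6] shift [ 0.177  -0.7656  0.0363] turn [0.001 0.011 0.018]
[ 333  117   30  100 1933] c [572.3 188. ] yaw -0.06 mid [575.3 188. ] L 98.2 z95 47.1
[ 245  119   23  100 1881] c [573.4 100. ] yaw -0.55 mid [576.7 100. ] L 98.2 z95 47.0
```

>>> {"name": "arm_command", "arguments": {
  "steps": [
    [[0.17,-0.766,0.02],[0,0,0.03],1],
    [[0.17,-0.766,0.02],[0,0,0.03],1],
    [[0.17,-0.766,0.02],[0,0,0.03],1],
    [[0.17,-0.766,0.02],[0,0,0.03],1],
    [[0.17,-0.766,0.02],[0,0,0.03],1],
    [[0.17,-0.766,0.02],[0,0,0.03],1],
    [[0.17,-0.766,0.02],[0,0,0.03],1],
    [[0.17,-0.766,0.02],[0,0,0.03],1]
  ]
}}

```text
clock: 12.6
eef_pos: [474.4, -361.1, 121.2]
orientation: [-3.141, -0.0, 3.115]
force: [0.5, -0.1, -0.2]
gripper_width: 85.4
gripper_force: 0.0
```

>>> {"name": "arm_command", "arguments": {
  "steps": [
    [[0,0,0],[0,0,0],1]
  ]
}}

```text
clock: 12.72
eef_pos: [474.6, -360.5, 121.1]
orientation: [-3.142, -0.0, 3.114]
force: [-0.1, 0.5, -0.3]
gripper_width: 85.6
gripper_force: 0.0
```

```bash
python3 -c "
from h import *
plan([476,-358,-10],178.8)
s=optics.snapshot('wrist'); X=knives(s,8,32)
"
```

```text
t 12.72 at [ 474.6 -360.5  121.1] [-180.    -0.   178.4] shift [-0.0022  0.0042  0.2185] turn [-0.    -0.001 -0.013]
[501 112  11  97 640] c [ 476.7 -104.8] yaw 8.55 mid [ 468.8 -106. ] L 100.4 z95 18.2
[ 246  124   22   98 1963] c [ 470.  -360.4] yaw -0.76 mid [ 473.9 -360.5] L 101.6 z95 22.9
[ 41 268  65  31 800] c [ 596.  -575.9] yaw 65.33 mid [ 596.4 -575.1] L 67.6 z95 20.5
```

>>> {"name": "arm_command", "arguments": {
  "steps": [
    [[-0.0053,0,0.1],[0,0,-0.027],1],
    [[-0.0053,0,0.18],[0,0,-0.027],1],
    [[-0.0053,0,0.235],[0,0,-0.027],1],
    [[-0.0053,0,0.257],[0,0,-0.027],1],
    [[-0.0053,0,0.257],[0,0,-0.027],1]
  ]
}}

```text
clock: 13.4
eef_pos: [478.7, -356.7, -33.0]
orientation: [3.14, -0.001, 3.133]
force: [-0.4, 0.3, -0.1]
gripper_width: 85.3
gripper_force: 0.0
```

>>> {"name": "arm_command", "arguments": {
  "steps": [
    [[0,0,0],[0,0,0],-1],
    [[0,0,0],[0,0,0],-1],
    [[0,0,0],[0,0,0],-1],
    [[0,0,0],[0,0,0],-1],
    [[0,0,0],[0,0,0],-1],
    [[0,0,0],[0,0,0],-1]
  ]
}}

```text
clock: 14.15
eef_pos: [479.6, -359.0, -31.2]
orientation: [-3.14, 0.002, 3.132]
force: [-1.5, 0.8, 6.4]
gripper_width: 20.2
gripper_force: 61.3
```

>>> {"name": "arm_command", "arguments": {
  "steps": [
    [[0,0,-0.08],[0,0,0],-1],
    [[0,0,-0.18],[0,0,0],-1],
    [[0,0,-0.25],[0,0,0],-1],
    [[-0.05,0.4,-0.25],[0,0,0],-1],
    [[-0.05,0.4,-0.25],[0,0,0],-1],
    [[-0.05,0.4,-0.25],[0,0,0],-1],
    [[-0.05,0.4,-0.25],[0,0,0],-1],
    [[-0.05,0.4,-0.25],[0,0,0],-1]
  ]
}}

```text
clock: 15.15
eef_pos: [510.2, -114.6, 116.8]
orientation: [3.14, -0.002, 3.138]
force: [0.2, -0.5, -0.1]
gripper_width: 20.3
gripper_force: 60.5
```

```bash
python3 -c "
from h import *
plan([582,279.8,115],179.5)
"
```

```text
t 15.15 at [ 510.2 -114.6  116.8] [ 1.799e+02 -1.000e-01  1.798e+02] shift [-0.1169  0.6578  0.0038] turn [ 0.003 -0.004  0.009]
```

>>> {"name": "arm_command", "arguments": {
  "steps": [
    [[-0.117,0.658,0],[0,0,0.01],-1],
    [[-0.117,0.658,0],[0,0,0.01],-1],
    [[-0.117,0.658,0],[0,0,0.01],-1],
    [[-0.117,0.658,0],[0,0,0.01],-1],
    [[-0.117,0.658,0],[0,0,0.01],-1],
    [[-0.117,0.658,0],[0,0,0.01],-1],
    [[-0.117,0.658,0],[0,0,0.01],-1],
    [[-0.117,0.658,0],[0,0,0.01],-1]
  ]
}}

```text
clock: 16.15
eef_pos: [585.3, 276.6, 116.8]
orientation: [-3.141, -0.0, 3.129]
force: [-0.2, 0.2, -1.4]
gripper_width: 20.2
gripper_force: 60.4
```

>>> {"name": "arm_command", "arguments": {
  "steps": [
    [[0,0,0.11],[0,0,0],-1],
    [[0,0,0.11],[0,0,0],-1],
    [[0,0,0.11],[0,0,0],-1]
  ]
}}

```text
clock: 16.52
eef_pos: [585.0, 274.1, 51.6]
orientation: [-3.141, -0.001, 3.125]
force: [0.7, 0.3, -0.4]
gripper_width: 20.2
gripper_force: 60.4
```

```bash
python3 -c "
from h import *
plan([583.5,279.8,0],179.8)
s=optics.snapshot('wrist'); save(s['img'],'w6.png'); X=knives(s,70,130); print('rail'); knives(s,30,60)
k=(X[...,2]>22)&(X[...,2]<68)&(X[...,0]>520)&(X[...,0]<650)&(X[...,1]>245)&(X[...,1]<320)
q=X[k];print(q.min(0).round(),q.max(0).round())
"
```

```text
t 16.52 at [585.  274.1  51.6] [-1.800e+02 -1.000e-01  1.791e+02] shift [0.0026 0.0095 0.0859] turn [-0.002 -0.002 -0.024]
[ 235  143   45  187 7338] c [572.3 273.6] yaw -1.14 mid [578.  273.5] L 98.6 z95 105.7
rail
[ 112  129   49  138 3792] c [572.3 192.2] yaw -0.5 mid [575.5 192.2] L 98.1 z95 46.9
[  0 133  21  27 459] c [536.2 109.6] yaw -2.5 mid [536.  109.6] L 15.9 z95 43.2
[   0  176   45   94 2685] c [587.9 105.7] yaw -5.62 mid [592.  105.3] L 69.5 z95 46.6
[544. 259.  23.] [556. 300.  67.]
```

View pics/w6.png

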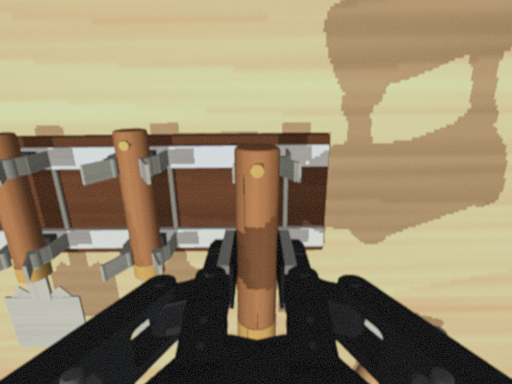

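The held narrow handle is at column 257, about 6 mm right of the left clips. Medium is at (138,200) and wide is seated at (20,200). I'll correct and go down.

>>> {"name": "arm_command", "arguments": {
  "steps": [
    [[0.002,0.01,0],[0,0,-0.033],-1],
    [[0.002,0.01,0],[0,0,-0.033],-1],
    [[0.002,0.01,0.015],[0,0,-0.033],-1],
    [[0.002,0.01,0.015],[0,0,-0.033],-1]
  ]
}}

```text
clock: 17.08
eef_pos: [582.8, 281.4, 41.5]
orientation: [-3.141, -0.002, -3.139]
force: [-1.2, -0.4, -0.5]
gripper_width: 20.3
gripper_force: 60.4
```

```bash
python3 -c "
from h import *
plan([583.5,279.8,0],179.8)
s=optics.snapshot('wrist'); X=knives(s,65,130)
"
```

```text
t 17.07 at [582.8 281.4  41.5] [-1.800e+02 -1.000e-01 -1.798e+02] shift [-0.0013 -0.0026  0.0692] turn [-0.002 -0.004  0.012]
[ 234  143   46  187 7354] c [570.1 280.6] yaw 0.18 mid [575.9 280.7] L 98.7 z95 95.6
```

>>> {"name": "arm_command", "arguments": {
  "steps": [
    [[-0.001,-0.0015,0.02],[0,0,0.012],-1],
    [[-0.001,-0.0015,0.03],[0,0,0.012],-1],
    [[-0.001,-0.0015,0.045],[0,0,0.012],-1],
    [[-0.001,-0.0015,0.055],[0,0,0.012],-1],
    [[-0.001,-0.0015,0.065],[0,0,0.012],-1],
    [[-0.001,-0.0015,0.075],[0,0,0.012],-1],
    [[-0.001,-0.0015,0.085],[0,0,0.012],-1],
    [[-0.001,-0.0015,0.085],[0,0,0.012],-1]
  ]
}}

```text
clock: 18.12
eef_pos: [584.9, 280.8, -7.3]
orientation: [-3.141, 0.0, 3.138]
force: [-3.3, -1.8, 9.0]
gripper_width: 20.1
gripper_force: 61.6
```

>>> {"name": "arm_command", "arguments": {
  "steps": [
    [[0,0,0.004],[0,0,0],-1],
    [[0,0,0.007],[0,0,0],-1],
    [[0,0,0.007],[0,0,0],-1]
  ]
}}

```text
clock: 18.5
eef_pos: [584.9, 280.8, -7.4]
orientation: [-3.141, -0.001, 3.138]
force: [-10.4, -4.7, 27.8]
gripper_width: 20.2
gripper_force: 64.2
```

```bash
python3 -c "
from h import *
plan([583.5,279.8,0],179.8)
s=optics.snapshot('wrist'); X=knives(s,28,80)
m=(X[...,2]>30)&(X[...,2]<90)&(abs(X[...,1]-279.7)<3)&(X[...,0]<572)&(X[...,0]>530)
u=X[m]; print('ridge z vs x',np.polyfit(u[:,0]-550,u[:,2],1))
"
```

```text
t 18.5 at [584.9 280.8  -7.4] [-1.799e+02 -1.000e-01  1.798e+02] shift [ 0.0024 -0.0017 -0.0123] turn [-0.002 -0.002  0.   ]
[  37  141   80  184 7406] c [569.2 193.5] yaw -0.32 mid [575.6 193.5] L 98.3 z95 46.7
[ 234  143   46  187 6787] c [571.8 280. ] yaw -0.24 mid [577.9 279.9] L 98.6 z95 46.8
ridge z vs x [-1.38281686e-02  4.63374641e+01]
```

Bottomed at the same height as the wide one. Releasing and retreating.

>>> {"name": "arm_command", "arguments": {
  "steps": [
    [[0,0,-0.008],[0,0,0],-1],
    [[0,0,-0.008],[0,0,0],0.2],
    [[0,0,-0.008],[0,0,0],0.2],
    [[0,0,-0.008],[0,0,0],0.2],
    [[0,0,-0.008],[0,0,0],0.2],
    [[0,0,-0.1],[0,0,0],0.2],
    [[0,0,-0.2],[0,0,0],0.2],
    [[0,0,-0.25],[0,0,0],0.2]
  ]
}}

```text
clock: 19.55
eef_pos: [586.8, 281.8, 141.7]
orientation: [3.139, 0.006, 3.138]
force: [0.6, 0.2, -0.1]
gripper_width: 51.3
gripper_force: 0.0
```

>>> {"name": "arm_command", "arguments": {
  "steps": [
    [[0.15,0,-0.05],[0,0,0],0.2],
    [[0.15,0,-0.05],[0,0,0],0.2],
    [[0.15,0,-0.05],[0,0,0],0.2],
    [[0.15,0,-0.05],[0,0,0],0.2]
  ]
}}

```text
clock: 20.05
eef_pos: [495.2, 281.3, 167.5]
orientation: [3.141, 0.001, 3.138]
force: [-0.2, -0.3, 0.4]
gripper_width: 51.3
gripper_force: 0.0
```

```bash
python3 -c "
from h import *
plan([583.5,279.8,0],179.8)
s=optics.snapshot('wrist'); save(s['img'],'w7.png'); X=knives(s,28,75)
t=optics.snapshot('scene'); save(cv2.resize(t['img'][80:350,140:400],None,fx=2.2,fy=2.2),'s7.png')
"
```

```text
t 20.05 at [495.2 281.3 167.5] [1.800e+02 1.000e-01 1.798e+02] shift [-0.1469 -0.002   0.2793] turn [0.    0.002 0.   ]
[ 234    0  132   85 2851] c [373.4 324.2] yaw -88.57 mid [373.5 320. ] L 118.1 z95 51.2
[  88  195   32   83 1374] c [572.3 103.3] yaw -0.14 mid [576.7 103.3] L 99.0 z95 46.7
[168 194  22  59 812] c [552.8 191.1] yaw -2.39 mid [560.4 190.8] L 68.7 z95 46.8
[ 247  195   19   82 1258] c [572.7 280. ] yaw -0.21 mid [577.5 280. ] L 99.2 z95 46.9
```

View pics/s7.png

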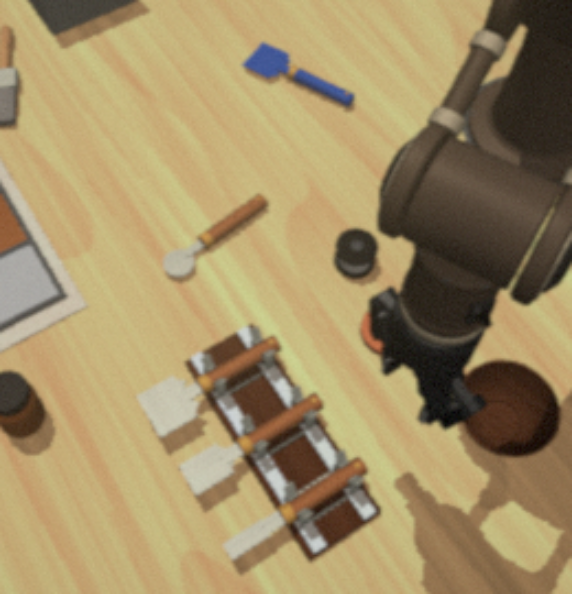

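The scene crop shows wide at (205,385), medium at (250,435) and narrow at (290,510), all seated. The arm is clear.

```bash
python3 -c "
from h import *
print(env.hand_in())"
```

```text
the job is handed in; nothing more can be done
None
```

The job is handed in at about 20 s: the narrow knife is pressed fully into the left place and the wide into the right, both level with the medium in the middle, blades pointing away; the hand-in call gave no verdict.

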